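# Clear and seal the dry box

## Task

Lift the canister by its handle off the lid of the dry box and set it down gently, upright, in the middle of the round rubber mat. Then seal the box: press its lid down one corner at a time, each corner fully home before the next, without forcing it, until the lid lies flat on the rim all round. Leave the other things where they are.

Things in the scene. Friction and masses are not known exactly. Their poses are not given: they have to be found in the camera images.
- dry_box: Rectangular bare-metal dry box fixed to the bench, 140 mm (its x) by 180 mm (its y), walls 6 mm, rim 75 mm above the bench. Origin: centre of its underside on the bench; x points away from the robot at yaw 0, y to the left, z up. A rubber gasket block stands in each inner corner.
- lid: Loose grey plastic gasketed lid over the box, 154 mm (x) by 194 mm (y), plate 8 mm, with a 20 mm skirt outside the box walls (3 mm clearance); 0.35 kg. Origin: centre of the plate underside; axes as the box. It starts level on the four gasket blocks, origin 84 mm above the bench (9 mm proud); pressed home it lies on the rim, origin at 75 mm, its skirt ending 6 mm above the ledge round the box.
- canister: Steel canister, 62 mm across, body 70 mm tall, with a rigid arched handle on top; 0.3 kg or so. At the start it stands on the lid, within 40 mm of its middle. Origin: centre of its underside; y along the handle bar, z up.
- canister_handle (a point): Middle of the canister's black handle bar, 112 mm above its underside. The round bar is 12 mm thick, 68 mm long along the canister's y, its ends on two uprights (58 mm clear between them), and there is 36 mm free under the bar.
- mat: Round black rubber mat fixed on the bench, 110 mm across, 4 mm thick, to the left or to the right of the dry box. Origin: centre of its underside.
- tip_case: Bystander: clear case with a teal lid, 86 x 116 x 57 mm, on the bench on the other side of the box from the mat. Origin: centre of its underside.
- timer: Bystander: small white bench timer, 64 x 68 x 21 mm, on the bench behind and to the left. Origin: centre of its underside.
- amber_bottle: Bystander: amber glass bottle, 52 mm across, 114 mm tall, behind the box. Origin: centre of its underside.
- petri: Bystander: stack of three petri dishes, 69 mm across, 46 mm tall, behind the box. Origin: centre of its underside.
- lid_pad0 (a point): Top centre of the raised round press pad (28 mm across, black dot) at the lid's near left corner, at (-53, 73, 11) mm in the lid's frame, straight above gasket block 0; 95 mm above the bench at the start, 86 mm when that corner is home.
- seat0 (a joint): How far the rubber gasket block under the lid's near left corner has been pressed down, m: 0 at the start (9 mm above the rim), about 0.009 when the lid corner is home on the rim. It moves only under more than about 10 N and stays where it is pushed to. The lid only rests on the blocks, so pressing one corner tips up the one diagonally across.
- lid_pad1 (a point): Top centre of the raised round press pad (28 mm across, black dot) at the lid's near right corner, at (-53, -73, 11) mm in the lid's frame, straight above gasket block 1; 95 mm above the bench at the start, 86 mm when that corner is home.
- seat1 (a joint): How far the rubber gasket block under the lid's near right corner has been pressed down, m: 0 at the start (9 mm above the rim), about 0.009 when the lid corner is home on the rim. It moves only under more than about 10 N and stays where it is pushed to. The lid only rests on the blocks, so pressing one corner tips up the one diagonally across.
- lid_pad2 (a point): Top centre of the raised round press pad (28 mm across, black dot) at the lid's far left corner, at (53, 73, 11) mm in the lid's frame, straight above gasket block 2; 95 mm above the bench at the start, 86 mm when that corner is home.
- seat2 (a joint): How far the rubber gasket block under the lid's far left corner has been pressed down, m: 0 at the start (9 mm above the rim), about 0.009 when the lid corner is home on the rim. It moves only under more than about 10 N and stays where it is pushed to. The lid only rests on the blocks, so pressing one corner tips up the one diagonally across.
- lid_pad3 (a point): Top centre of the raised round press pad (28 mm across, black dot) at the lid's far right corner, at (53, -73, 11) mm in the lid's frame, straight above gasket block 3; 95 mm above the bench at the start, 86 mm when that corner is home.
- seat3 (a joint): How far the rubber gasket block under the lid's far right corner has been pressed down, m: 0 at the start (9 mm above the rim), about 0.009 when the lid corner is home on the rim. It moves only under more than about 10 N and stays where it is pushed to. The lid only rests on the blocks, so pressing one corner tips up the one diagonally across.
Mind the look-alikes: they are no part of the job. Leave any purple look-alike of the canister alone.

How it is judged:
By the outcome, as a careful person would: the job done as asked, in the order asked, and still so for the second after the job is handed in, with the robot touching nothing.
It also fails if it takes over 64 s, if anything falls off the work surface, if the arm or the gripper's body presses on something with over 40 N, if the wrist force passes 120 N, or if a joint passes its speed limit or range.

## Robot

A 6-joint arm with a two-finger parallel gripper is mounted at the origin on a cart in front of the work surface, level with it; the furniture and walls round the work are solid. World frame = base frame: x ahead of the robot, y to its left, z up, the work surface at z = 0. Lengths are in mm, angles in rad, forces in N, time in s.
With the tool pointing down it reaches from about 350 to 975 mm from the base axis. Payload 7.1 kg.
Tool frame: the origin (TCP) lies at the very end of the fingers, on their centre line; the grasp point (between the pads) lies ctrl.hold_point_z behind it (ctrl.hold_point_z is the distance from the TCP to the grasp point, in mm); z points along the fingers, y is the line along which they close (so a half turn about z gives the same grasp; the last joint's range is limited). The gripper opens to 88 mm and grips with 3 to 60 N. Pads are 20 mm wide; open, the fingers measure 115 mm over their backs; the gripper's body (75 mm by 178 mm) begins 61 mm behind the grasp point.
Start: joints at [1.136, 0.423, 1.63, -0, 1.089, -0.019], TCP at [252.419, 571.743, 222.675] pointing down, gripper open.
Joint ranges: [-3, 3], [-0.9, 2.11], [0.09, 2.58], [-1.31, 4.45], [0.11, 2.69], [-2.54, 2.54]. Speed limits (rad/s): [2.39, 2.39, 3.01, 3.14, 3.14, 3.14].

## Interface

Orientations are given as a rotation vector (axis times angle).
In Python, from workcell import ctrl gives the robot as it stands. The module is installed in compiled form; this text tells all that it offers.
- The arm moves only by the shell command python3 -m creep 'ROWS'. ROWS is JSON, a list of rows, each an object with "translation": the shift along the tool's x, y, z in mm, a list of three; "angular": the turn, a rotation vector about the tool's x, y, z in rad, a list of three; "jaw": the opening, from 0 (shut) to 1 (fully open). A call has exactly 8 rows; each row is the pose to reach, as a shift and turn from the pose commanded when the call began, along the tool's axes at that moment; what a row does not reach only later rows make up. A row lasts 1/8 s, in which the tool goes at most 62.5 mm and 10.7 degrees, less where a joint would pass 70% of its speed; a pose out of reach is approached as far as the arm can. A call with a gripper value outside its range is refused whole. The fingers move at their own pace and stop on an object; the grip force is fixed at half the most. Time passes only in rows, so rows that repeat a pose let the fingers close, or fill a call up. It gives the time, the measured TCP pose, the force, the opening and the grip force at its end, in the units of the state.
- ctrl.get_obs(): the state, without advancing time (a new reading comes with each control period).
- ctrl.get_image(name): name is "side" or "top" or "wrist"; returns the picture (480x640x3 uint8, red, green, blue); there is no depth.
- ctrl.camera_info(name): a dict with "camera_matrix" (3x3 intrinsics, pixels), "distortion" ([k1, k2, p1, p2, k3] as OpenCV has them; the pictures are not rectified), "world_from_camera" (4x4, takes a point from camera to world coordinates). Camera axes: x right, y up, looking along -z (the intrinsics and any distortion apply to the point x, -y, -z); pixel columns grow to the right and rows downward; lengths in mm; the calibration is good to about 2 mm. A picture is of the moment at which its call begins: read the wrist's pose just before it. camera_info takes no time and is no camera call; for the wrist camera it gives the pose at the moment of the call.
- ctrl.close_job(): hands the job in; it is judged then, once.
Trained networks look in the newest picture that a camera, given by its name, has taken for a name from the list of things; names that differ only in an ending like _2 or _b are one class to them, and where a whole thing is asked for, a point or a joint stands for the part that bears it (a point fixed in the world has none). Each returns a list of dicts, best first, with "score" (0 to 1); they miss things now and then, are a little off and sometimes report something else, mostly with a low value. They report only what shows in the picture. A call takes as long as a camera call. They do not tell look-alikes from the thing itself.
- ctrl.look_for(camera, label): "rect" ([left, top, right, bottom] in pixels, round what is visible of it).
The state is a dict: "t": time; "qpos": joint angles; "qvel": joint speeds; "joint_torque": joint torques, N m; "ee_pos": TCP position; "orientation": TCP orientation; "ft_force": force on the tool from outside, world axes, zero at the start; "moment": the same for the moment, N m; "width": finger opening in mm; "grasp_force": force on a finger pad.
Only numpy, scipy, OpenCV 4.12 (cv2) and the standard library are available. Lean on these libraries where they do the work, as an engineer would, in place of code of your own. Each camera call takes 0.05 s, during which the arm holds its last target. There are 200 camera calls.

## Working session

There is one attempt and no reset: what is moved stays moved. The work goes in short steps, Python scripts to look and compute and a shell command to move; the robot and the scene stay as the last step left them, time stands still between calls to the robot, and variables do not carry over. Pictures are saved under pics/ and viewed, at most 10 in all, crops included, and the job is handed in when it is done.

```bash
mkdir -p pics; cat > h.py <<'E'
from workcell import ctrl
import numpy as np, cv2
from scipy.spatial.transform import Rotation as R
def ray(info,uv):
    K=np.array(info["camera_matrix"]);D=np.array(info["distortion"]);T=np.array(info["world_from_camera"])
    p=cv2.undistortPoints(np.array([[uv]],float),K,D)[0,0]
    return T[:3,3],T[:3,:3]@np.array([p[0],-p[1],-1.])
def at_z(info,uv,z):
    o,d=ray(info,uv);return o+d*(z-o[2])/d[2]
def proj(info,P):
    K=np.array(info["camera_matrix"]);D=np.array(info["distortion"]);T=np.array(info["world_from_camera"])
    c=(np.atleast_2d(P)-T[:3,3])@T[:3,:3]*[1,-1,-1]
    return cv2.projectPoints(c,np.zeros(3),np.zeros(3),K,D)[0][:,0]
def to_tool(P):
    o=ctrl.get_obs();return R.from_rotvec(o["orientation"]).inv().apply(np.array(P)-o["ee_pos"])
def st():
    o=ctrl.get_obs();print(round(o["t"],2),np.round(o["ee_pos"],1),np.round(o["orientation"],3),np.round(o["ft_force"],1),o["width"],o["grasp_force"],np.round(o["qpos"],2))
E
python3 - <<'E'
from h import *
st();print(ctrl.hold_point_z); print(R.from_rotvec(ctrl.get_obs()["orientation"]).as_matrix().round(3))
Z=dict(canister=0,canister_handle=196,mat=4,lid_pad0=95,lid_pad1=95,lid_pad2=95,lid_pad3=95,lid=92,tip_case=57,timer=21,amber_bottle=114,petri=46)
for c in("top","side"):
    im=ctrl.get_image(c);cv2.imwrite(f"pics/{c}0.png",im[:,:,::-1]);I=ctrl.camera_info(c)
    print(c,np.round(np.array(I["world_from_camera"])[:3,3]))
    for l in Z:
        for d in ctrl.look_for(c,l)[:2]:
            r=d["rect"];m=[(r[0]+r[2])/2,(r[1]+r[3])/2];print(l,round(d["score"],2),np.round(r),at_z(I,m,Z[l]).round())
E
```

```text
0.0 [252.2 571.2 221.9] [-6.480e-01 -3.074e+00  2.000e-03] [-0.1  0.   0. ] 87.91846269936043 0.0 [ 1.14  0.42  1.63  0.    1.09 -0.02]
18.700000000000003
[[-0.915  0.404 -0.001]
 [ 0.404  0.915 -0.001]
 [ 0.    -0.002 -1.   ]]
top [ 438.  -79. 1150.]
canister 0.98 [182. 318. 224. 353.] [455. 156.   0.]
canister 0.94 [243. 202. 273. 242.] [714.  41.   0.]
canister_handle 0.98 [278. 272. 315. 306.] [538. -55. 196.]
canister_handle 0.82 [180. 319. 222. 351.] [453. 119. 196.]
mat 0.81 [397. 280. 452. 324.] [ 530. -336.    4.]
lid_pad0 0.77 [249. 250. 358. 346.] [531. -66.  95.]
lid_pad1 0.77 [249. 250. 358. 346.] [531. -66.  95.]
lid_pad2 0.77 [249. 250. 358. 346.] [531. -66.  95.]
lid_pad3 0.77 [249. 250. 358. 346.] [531. -66.  95.]
lid 0.83 [251. 248. 360. 348.] [531. -70.  92.]
tip_case 0.93 [171. 265. 229. 303.] [564. 155.  57.]
timer 0.75 [178. 204. 214. 236.] [712. 178.  21.]
amber_bottle 0.82 [250. 163. 277. 198.] [775.  19. 114.]
petri 0.79 [304. 178. 336. 214.] [ 763. -101.   46.]
side [ 263. -935.  601.]
canister 0.8 [345. 272. 381. 336.] [ 699. -171.    0.]
canister 0.68 [190
[... 256 characters left out ...]
4.]
lid_pad0 0.94 [229. 236. 307. 302.] [ 523. -105.   95.]
lid_pad1 0.94 [229. 236. 307. 302.] [ 523. -105.   95.]
lid_pad2 0.94 [229. 236. 307. 302.] [ 523. -105.   95.]
lid_pad3 0.94 [229. 236. 307. 302.] [ 523. -105.   95.]
lid 0.95 [228. 235. 314. 304.] [ 529. -105.   92.]
lid 0.72 [348. 207. 372. 258.] [760. -42.  92.]
tip_case 0.93 [226. 217. 259. 244.] [549. 158.  57.]
timer 0.75 [285. 223. 322. 241.] [704. 150.  21.]
timer 0.55 [232. 294. 311. 331.] [ 511. -146.   21.]
amber_bottle 0.45 [248. 197. 280. 263.] [562.  25. 114.]
amber_bottle 0.45 [359. 256. 389. 286.] [ 686. -230.  114.]
petri 0.7 [358. 254. 390. 288.] [ 745. -133.   46.]
petri 0.5 [347. 208. 372. 259.] [802.  37.  46.]
```

View pics/top0.png

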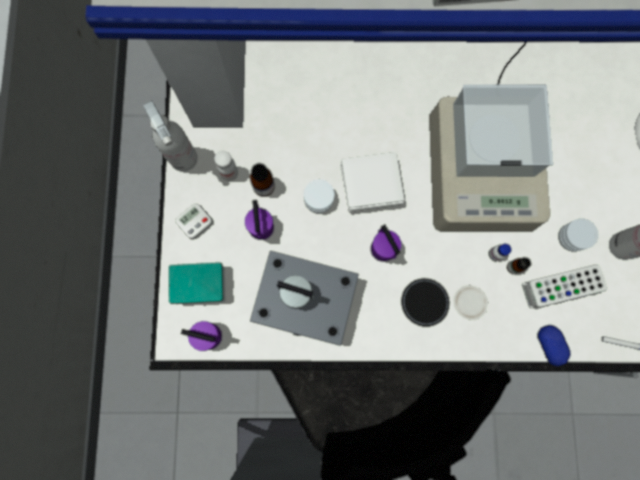

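View pics/side0.png

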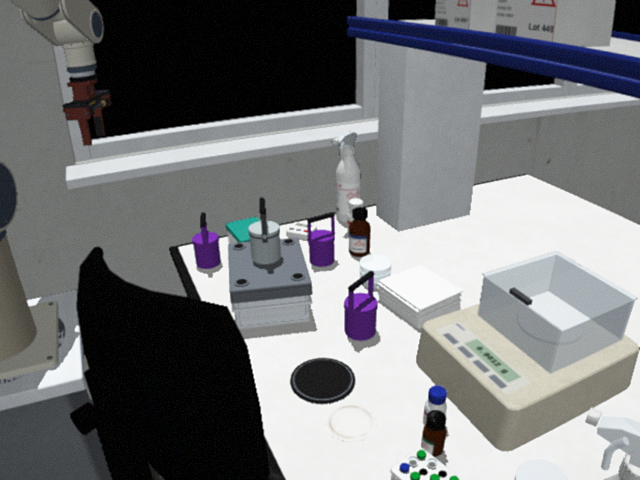

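The top picture shows the grey canister on the lid, its bar running from (278,287) to (313,294). The lid dots are near (278,263), (347,282), (334,331) and (264,309), and the mat is at (425,302). There are purple look-alikes at (260,222), (386,243) and (204,336). The side view shows a black chair in front on the right, which I have to keep clear of.

```bash
python3 - <<'E'
from h import *
from scipy.optimize import least_squares
im=cv2.imread("pics/top0.png");I=ctrl.camera_info("top");S=ctrl.camera_info("side")
g=cv2.cvtColor(im,cv2.COLOR_BGR2GRAY)
def cen(u,v,r=7,t=None):
    p=g[v-r:v+r+1,u-r:u+r+1].astype(float);w=np.clip(np.median(p)-15-p,0,None)
    y,x=np.mgrid[v-r:v+r+1,u-r:u+r+1];return [(w*x).sum()/w.sum(),(w*y).sum()/w.sum()]
px=[cen(*p) for p in[(264,309),(334,331),(278,263),(347,282)]]
W=[at_z(I,p,95) for p in px];print(np.round(px,1),np.round(W,1))
loc=np.array([[-53,73],[-53,-73],[53,73],[53,-73]])
f=lambda q:(loc@np.array([[np.cos(q[2]),-np.sin(q[2])],[np.sin(q[2]),np.cos(q[2])]]).T+q[:2]-np.array(W)[:,:2]).ravel()
s=least_squares(f,[530,-70,-.2]);print("lid",s.x,np.round(s.fun,1))
a,b=at_z(I,(279,287),204),at_z(I,(313,294),204);print("bar",a,b,(a+b)/2,"yaw",np.arctan2(-(a-b)[0],(a-b)[1]))
m=((g<45)*255).astype(np.uint8)[270:335,390:460];c=max(cv2.findContours(m,0,1)[0],key=cv2.contourArea)
e=cv2.fitEllipse(c);print("mat",e,at_z(I,(e[0][0]+390,e[0][1]+270),4))
# chair
for z in(0,100,200,300,400,500): print(z,[at_z(I,p,z).round()[:2] for p in[(510,372),(380,430),(325,440)]], "side (95,250):",at_z(S,(95,250),z).round()[:2],"(240,330)",at_z(S,(240,330),z).round()[:2])
print("base in top",proj(I,[[0,0,0],[252,571,222]]))
c=cv2.resize(im[230:360,160:460],None,fx=2.6,fy=2.6,interpolation=cv2.INTER_CUBIC);cv2.imwrite("pics/c1.png",c)
E
```

```text
[[263.1 312.4]
 [332.3 330.9]
 [277.2 262.9]
 [345.  280.8]] [[ 501.    16.    95. ]
 [ 463.7 -125.4   95. ]
 [ 603.4  -11.1   95. ]
 [ 566.4 -152.2   95. ]]
lid [ 5.33616113e+02 -6.81684880e+01 -2.57289814e-01] [-0.  -0.1  0.1  0.1  0.   0.1 -0.1 -0. ]
bar [541.24553067 -22.22841019 204.        ] [528.42605535 -85.22304143 204.        ] [534.83579301 -53.72572581 204.        ] yaw -0.20075970245128752
mat ((35.22100067138672, 31.880359649658203), (39.24165725708008, 41.02219772338867), 136.90635681152344) [ 530.56435463 -337.37320216    4.        ]
0 [array([ 379., -517.]), array([ 257., -231.]), array([ 237., -113.])] side (95,250): [201. 336.] (240,330) [ 445. -145.]
100 [array([ 384., -479.]), array([ 273., -217.]), array([ 254., -110.])] side (95,250): [211. 124.] (240,330) [ 415. -276.]
200 [array([ 389., -441.]), array([ 289., -204.]), array([ 272., -107.])] side (95,250): [221. -87.] (240,330) [ 385. -408.]
300 [array([ 394., -403.]), array([ 304., -191.]), array([ 289., -104.])] side (95,250): [ 232. -299.] (240,330) [ 354. -539.]
400 [array([ 400., -365.]), array([ 320., -178.]), array([ 307., -101.])] side (95,250): [ 242. -510.] (240,330) [ 324. -671.]
500 [array([ 405., -327.]), array([ 336., -165.]), array([324., -98.])] side (95,250): [ 252. -721.] (240,330) [ 293. -802.]
base in top [[269.88608981 563.26829986]
 [-79.08527621 457.65811768]]
```

View pics/c1.png

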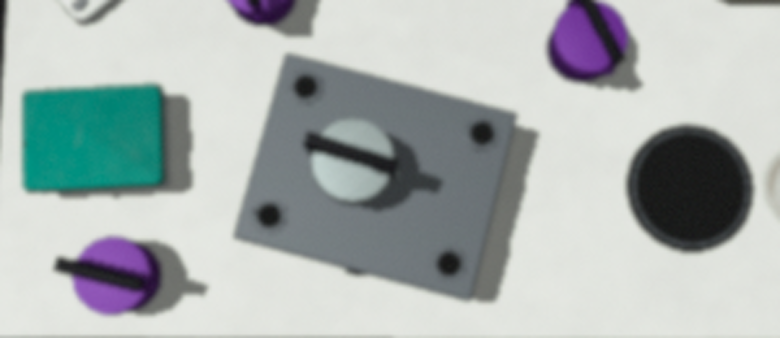

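The top view gives the lid at (533.6, -68.2) with yaw -0.257, and the residuals are under 0.1 mm. The handle is near (537, -54) and the mat at (530.5, -337). I'll move above the canister next.

```bash
python3 -m creep '[{"translation":[-40,-36,-60],"angular":[0,0,0.18],"jaw":1},{"translation":[-85,-75,-80],"angular":[0,0,0.36],"jaw":1},{"translation":[-128,-114,-85],"angular":[0,0,0.54],"jaw":1},{"translation":[-171,-152,-85],"angular":[0,0,0.72],"jaw":1},{"translation":[-214,-190,-85],"angular":[0,0,0.9],"jaw":1},{"translation":[-257,-228,-85],"angular":[0,0,1.08],"jaw":1},{"translation":[-300,-267,-85],"angular":[0,0,1.26],"jaw":1},{"translation":[-340,-303,-85],"angular":[0,0,1.41],"jaw":1}]' && python3 - <<'E'
from h import *
st(); print(to_tool([537,-54,305]))
E
```

```text
t: 2.3
ee_pos: [441.6, 155.4, 308.0]
orientation: [2.491, 1.914, 0.001]
ft_force: [0.1, 0.3, -0.3]
width: 87.8
grasp_force: 0.0
2.3 [441.6 155.4 308. ] [2.491e+00 1.914e+00 1.000e-03] [ 0.1  0.3 -0.3] 87.77624473485137 0.0 [ 0.31  0.09  1.87 -0.    1.18  0.57]
[-177.74895734  146.06823694    3.04742549]
```

```bash
python3 -m creep '[{"translation":[-45,37,0],"angular":[0,0,0],"jaw":1},{"translation":[-92,76,0],"angular":[0,0,0],"jaw":1},{"translation":[-135,111,0],"angular":[0,0,0],"jaw":1},{"translation":[-162,133,0],"angular":[0,0,0],"jaw":1},{"translation":[-175,143,0],"angular":[0,0,0],"jaw":1},{"translation":[-178,146,0],"angular":[0,0,0],"jaw":1},{"translation":[-178,146,0],"angular":[0,0,0],"jaw":1},{"translation":[-178,146,0],"angular":[0,0,0],"jaw":1}]' && python3 - <<'E'
from h import *
st(); I=ctrl.camera_info("wrist");im=ctrl.get_image("wrist");cv2.imwrite("pics/w1.png",im[:,:,::-1])
print(np.round(I["world_from_camera"],3))
for l in("canister_handle","lid_pad0","mat"): print(l,[(round(d["score"],2),np.round(d["rect"])) for d in ctrl.look_for("wrist",l)[:3]])
print(proj(I,[[537,-54,204],[501,16,95],[463.7,-125.4,95]]).round())
E
```

```text
t: 3.3
ee_pos: [537.1, -50.7, 307.8]
orientation: [-2.484, -1.923, -0.0]
ft_force: [-0.4, -0.1, 0.4]
width: 87.9
grasp_force: 0.0
3.3 [537.1 -50.7 307.8] [-2.484 -1.923 -0.   ] [-0.4 -0.1  0.4] 87.87705540159904 0.0 [-0.12  0.2   1.73  0.    1.2   0.14]
[[ 9.68000e-01  2.42000e-01  6.90000e-02  5.56276e+02]
 [-2.52000e-01  9.30000e-01  2.68000e-01  2.28980e+01]
 [ 1.00000e-03 -2.77000e-01  9.61000e-01  4.69678e+02]
 [ 0.00000e+00  0.00000e+00  0.00000e+00  1.00000e+00]]
canister_handle [(0.91, array([419.,  43., 527., 104.])), (0.79, array([160.,   0., 236.,  70.])), (0.65, array([287., 176., 365., 287.]))]
lid_pad0 [(0.67, array([242., 119., 410., 310.]))]
mat [(0.81, array([342., 358., 402., 421.]))]
[[325. 241.]
 [268. 146.]
 [273. 293.]]
```

View pics/w1.png

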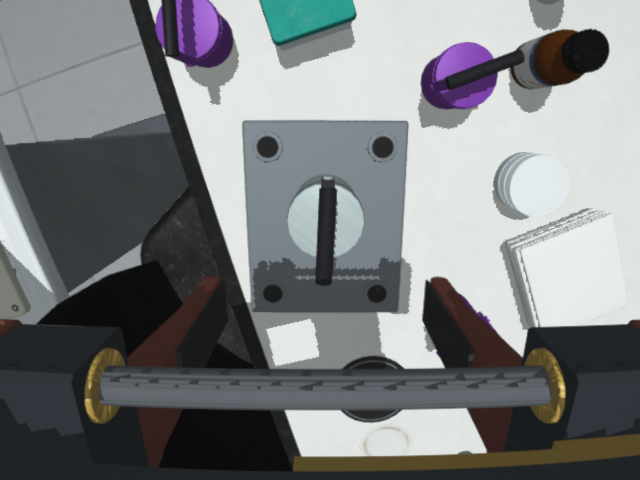

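The wrist view shows the bar from about (328,180) to (324,284), nearly square to the jaws. The lid dots are at (267,146), (383,147), (273,293) and (377,293).

```bash
python3 - <<'E'
from h import *
I=ctrl.camera_info("wrist");g=cv2.imread("pics/w1.png",0)
pts=[]
for v in range(195,280,5):
    r=g[v,305:350];x=np.where(r<60)[0]+305;pts.append((x.min(),x.max(),v))
print(pts[::3])
P=np.array([at_z(I,((a+b)/2,v),204) for a,b,v in pts]);A=P[:,:2];m=A.mean(0);d=np.linalg.svd(A-m)[2][0];d*=np.sign(d[1])
print("bar yaw",np.arctan2(-d[0],d[1]))
for v0,v1 in((183,284),(180,284)):
    e=[at_z(I,(328.3,v0),206),at_z(I,(324,v1),206)];print(np.round(e,1),np.mean(e,0),np.linalg.norm(e[0]-e[1]))
W=np.array([at_z(I,p,95) for p in[(267,146),(273,293),(383,147),(377,293)]]);print(W.round(1),W.mean(0))
# mat inner check & TCP tool y angle
M=R.from_rotvec(ctrl.get_obs()["orientation"]).as_matrix();print("tool y ang",np.arctan2(M[1,1],M[0,1]),M.round(3))
# canister top disc centre: (326,219), z=162
print("disc",at_z(I,(326,220),162))
S=ctrl.get_image("side");cv2.imwrite("pics/s1.png",S[:,:,::-1])
E
```

```text
[(np.int64(320), np.int64(335), 195), (np.int64(319), np.int64(335), 210), (np.int64(319), np.int64(334), 225), (np.int64(318), np.int64(333), 240), (np.int64(317), np.int64(332), 255), (np.int64(315), np.int64(332), 270)]
bar yaw -0.3037261199996705
[[549.3 -15.9 206. ]
 [528.5 -84.7 206. ]] [538.91059279 -50.26713042 206.        ] 71.88600464270475
[[549.8 -13.9 206. ]
 [528.5 -84.7 206. ]] [539.15864792 -49.30491361 206.        ] 73.87163128703644
[[ 500.4   15.4   95. ]
 [ 464.  -126.3   95. ]
 [ 603.4  -12.3   95. ]
 [ 566.4 -153.    95. ]] [533.52209219 -69.04779841  95.        ]
tool y ang -0.25405886215679147 [[ 0.251  0.968  0.   ]
 [ 0.968 -0.251  0.   ]
 [ 0.     0.    -1.   ]]
disc [539.07565717 -50.20791952 162.        ]
```

View pics/s1.png

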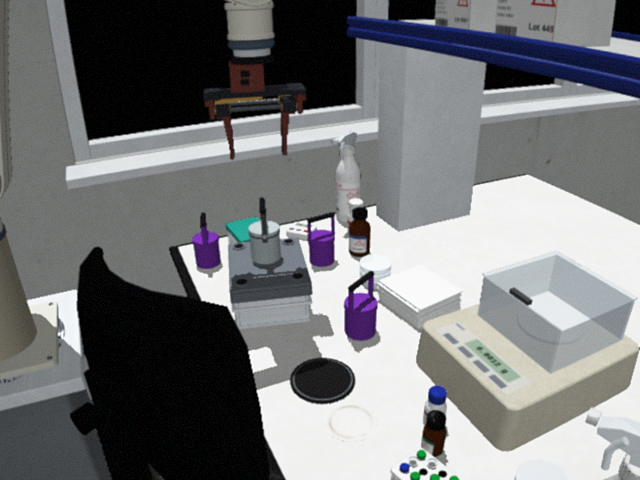

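```bash
python3 -m creep '[{"translation":[1,2,40],"angular":[0,0,0.05],"jaw":1},{"translation":[1,2,85],"angular":[0,0,0.05],"jaw":1},{"translation":[1,2,112],"angular":[0,0,0.05],"jaw":1},{"translation":[1,2,122],"angular":[0,0,0.05],"jaw":1},{"translation":[1,2,122],"angular":[0,0,0.05],"jaw":0.6},{"translation":[1,2,122],"angular":[0,0,0.05],"jaw":0.35},{"translation":[1,2,122],"angular":[0,0,0.05],"jaw":0.1},{"translation":[1,2,122],"angular":[0,0,0.05],"jaw":0}]'
```

```text
t: 4.55
ee_pos: [540.0, -51.4, 186.4]
orientation: [2.532, 1.858, 0.001]
ft_force: [0.3, -0.6, -0.4]
width: 51.6
grasp_force: 0.0
```

```bash
python3 -m creep '[{"translation":[0,0,0],"angular":[0,0,0],"jaw":0},{"translation":[0,0,0],"angular":[0,0,0],"jaw":0},{"translation":[0,0,0],"angular":[0,0,0],"jaw":0},{"translation":[0,0,0],"angular":[0,0,0],"jaw":0},{"translation":[0,0,0],"angular":[0,0,0],"jaw":0},{"translation":[0,0,0],"angular":[0,0,0],"jaw":0},{"translation":[0,0,0],"angular":[0,0,0],"jaw":0},{"translation":[0,0,0],"angular":[0,0,0],"jaw":0}]'
```

```text
t: 5.55
ee_pos: [539.5, -51.4, 185.6]
orientation: [-2.533, -1.858, 0.0]
ft_force: [-1.5, 0.3, 0.4]
width: 11.1
grasp_force: 30.0
```

```bash
python3 -m creep '[{"translation":[0,0,-4],"angular":[0,0,0],"jaw":0},{"translation":[0,0,-15],"angular":[0,0,0],"jaw":0},{"translation":[0,0,-35],"angular":[0,0,0],"jaw":0},{"translation":[0,0,-55],"angular":[0,0,0],"jaw":0},{"translation":[-10,3,-68],"angular":[0,0,0],"jaw":0},{"translation":[-30,8,-72],"angular":[0,0,0],"jaw":0},{"translation":[-60,17,-72],"angular":[0,0,0],"jaw":0},{"translation":[-95,27,-72],"angular":[0,0,0],"jaw":0}]' && python3 - <<'E'
from h import *
st(); T=np.array(at_z(ctrl.camera_info("top"),(425.2,301.9),4));print(T,to_tool([530.5,-338,100]))
im=ctrl.get_image("wrist");cv2.imwrite("pics/w2.png",im[:,:,::-1]);I=ctrl.camera_info("wrist");
for d in ctrl.look_for("wrist","mat")[:3]: r=d["rect"];print(d["score"],r,at_z(I,((r[0]+r[2])/2,(r[1]+r[3])/2),4))
for d in ctrl.look_for("side","mat")[:1]: pass
E
```

```text
t: 6.55
ee_pos: [536.7, -151.3, 258.0]
orientation: [2.532, 1.859, 0.0]
ft_force: [-0.4, 0.4, -4.0]
width: 11.3
grasp_force: 30.0
6.55 [ 536.7 -151.3  258. ] [2.532 1.859 0.   ] [-0.4  0.4 -4. ] 11.313771164295492 29.999185502529144 [-0.3   0.28  1.75 -0.    1.11  0.01]
[ 530.52038772 -337.32457831    4.        ] [-179.9326672    49.97793247  158.06151958]
```

```bash
python3 -m creep '[{"translation":[-45,12,0],"angular":[0,0,0],"jaw":0},{"translation":[-90,25,0],"angular":[0,0,0],"jaw":0},{"translation":[-130,36,5],"angular":[0,0,0],"jaw":0},{"translation":[-158,44,25],"angular":[0,0,0],"jaw":0},{"translation":[-173,48,50],"angular":[0,0,0],"jaw":0},{"translation":[-179,50,80],"angular":[0,0,0],"jaw":0},{"translation":[-179,50,105],"angular":[0,0,0],"jaw":0},{"translation":[-179,50,120],"angular":[0,0,0],"jaw":0}]' && python3 - <<'E'
from h import *
from scipy.optimize import least_squares
st();S=ctrl.camera_info("side");I=ctrl.camera_info("top")
a=np.linspace(0,6.28,60)
def bb(C,x,y):
    p=proj(C,np.c_[x+55*np.cos(a),y+55*np.sin(a),0*a+4]);return np.r_[p.min(0),p.max(0)]
print(bb(S,530.5,-337.3).round(1),bb(I,530.5,-337.3).round(1))
im=ctrl.get_image("side");cv2.imwrite("pics/s2.png",im[:,:,::-1])
g=cv2.imread("pics/side0.png",0);m=((g<70)*255).astype(np.uint8)[355:410,283:362];c=max(cv2.findContours(m,0,1)[0],key=cv2.contourArea);print(np.array(cv2.boundingRect(c))+[283,355,0,0])
c=cv2.resize(im[180:440,200:460],None,fx=2.3,fy=2.3)[:,:,::-1];cv2.imwrite("pics/s2c.png",c)
E
```

```text
t: 7.7
ee_pos: [530.3, -335.1, 136.2]
orientation: [-2.531, -1.857, 0.001]
ft_force: [-0.3, 0.4, -4.0]
width: 11.1
grasp_force: 30.0
7.7 [ 530.3 -335.1  136.2] [-2.531e+00 -1.857e+00  1.000e-03] [-0.3  0.4 -4. ] 11.099012652691787 29.999346435070038 [-0.58  0.53  1.68  0.    0.93 -0.28]
[289.7 356.5 355.6 401.6] [400.6 277.5 449.8 326.8]
[291 359  64  45]
```

View pics/s2c.png

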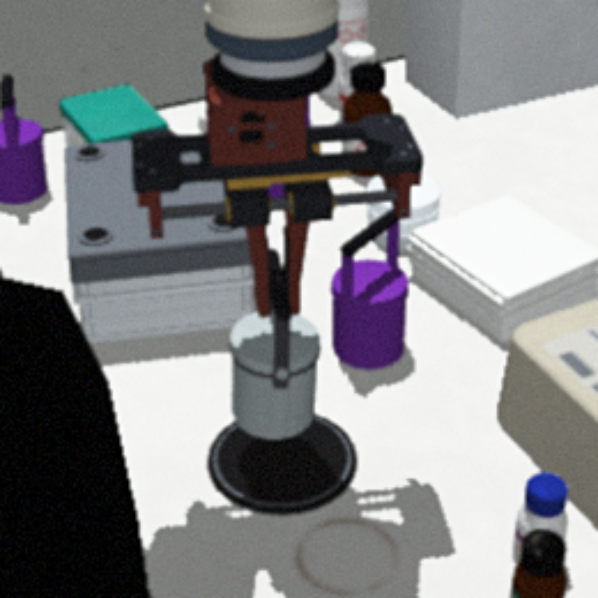

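The canister hangs upright over the mat, near crop pixel (280,385) with the mat at (283,462), and it clears the purple look-alike. Next I'll lower it gently.

```bash
python3 -m creep '[{"translation":[-1,0,8],"angular":[0,0,0],"jaw":0},{"translation":[-1,0,17],"angular":[0,0,0],"jaw":0},{"translation":[-1,0,24],"angular":[0,0,0],"jaw":0},{"translation":[-1,0,29],"angular":[0,0,0],"jaw":0},{"translation":[-1,0,32],"angular":[0,0,0],"jaw":0},{"translation":[-1,0,34],"angular":[0,0,0],"jaw":0},{"translation":[-1,0,35],"angular":[0,0,0],"jaw":0},{"translation":[-1,0,35],"angular":[0,0,0],"jaw":0}]'; python3 -c "
from h import *
st()"
```

```text
t: 8.75
ee_pos: [530.5, -336.9, 102.7]
orientation: [2.533, 1.858, -0.0]
ft_force: [0.7, -0.1, -4.3]
width: 11.0
grasp_force: 30.0
8.75 [ 530.5 -336.9  102.7] [ 2.533  1.858 -0.   ] [ 0.7 -0.1 -4.3] 10.97260035898278 29.999294579029083 [-0.58  0.58  1.69 -0.    0.87 -0.28]
```

```bash
python3 -m creep '[{"translation":[-1,0,1],"angular":[0,0,0],"jaw":0},{"translation":[-1,0,2],"angular":[0,0,0],"jaw":0},{"translation":[-1,0,2.5],"angular":[0,0,0],"jaw":0},{"translation":[-1,0,3],"angular":[0,0,0],"jaw":0},{"translation":[-1,0,3.5],"angular":[0,0,0],"jaw":0},{"translation":[-1,0,4],"angular":[0,0,0],"jaw":0},{"translation":[-1,0,4.5],"angular":[0,0,0],"jaw":0},{"translation":[-1,0,4.5],"angular":[0,0,0],"jaw":0}]'
```

```text
t: 9.75
ee_pos: [530.5, -337.9, 98.7]
orientation: [2.533, 1.858, 0.001]
ft_force: [-0.6, 1.5, 1.9]
width: 10.9
grasp_force: 30.0
```

Contact is made at about 6 N. I'll release and retreat upward.

```bash
python3 -m creep '[{"translation":[0,0,0],"angular":[0,0,0],"jaw":0.2},{"translation":[0,0,0],"angular":[0,0,0],"jaw":0.4},{"translation":[0,0,0],"angular":[0,0,0],"jaw":0.5},{"translation":[0,0,0],"angular":[0,0,0],"jaw":0.5},{"translation":[0,0,0],"angular":[0,0,0],"jaw":0.5},{"translation":[0,0,-8],"angular":[0,0,0],"jaw":0.5},{"translation":[0,0,-30],"angular":[0,0,0],"jaw":0.5},{"translation":[0,0,-60],"angular":[0,0,0],"jaw":0.5}]' && python3 -m creep '[{"translation":[0,0,-40],"angular":[0,0,0],"jaw":0},{"translation":[30,0,-60],"angular":[0,0,0],"jaw":0},{"translation":[70,0,-60],"angular":[0,0,0],"jaw":0},{"translation":[110,0,-60],"angular":[0,0,0],"jaw":0},{"translation":[140,0,-60],"angular":[0,0,0],"jaw":0},{"translation":[150,0,-60],"angular":[0,0,0],"jaw":0},{"translation":[150,0,-60],"angular":[0,0,0],"jaw":0},{"translation":[150,0,-60],"angular":[0,0,0],"jaw":0}]' && python3 - <<'E'
from h import *
st()
t=ctrl.get_image("top")
s=ctrl.get_image("side")
c=np.hstack([cv2.resize(t[200:360,200:480],(700,400))[:,:380*0+400], cv2.resize(s[200:420,220:440],(400,400))])
a=cv2.resize(t[240:360,240:470],(400,209));a=np.vstack([a,np.zeros((191,400,3),np.uint8)])
c=np.hstack([a,cv2.resize(s[200:420,220:440],(400,400))]);cv2.imwrite("pics/p1.png",c[:,:,::-1])
g=cv2.cvtColor(t,cv2.COLOR_RGB2GRAY);I=ctrl.camera_info("top")
def cen(u,v,r=7):
    p=g[v-r:v+r+1,u-r:u+r+1].astype(float);w=np.clip(np.median(p)-15-p,0,None)
    y,x=np.mgrid[v-r:v+r+1,u-r:u+r+1];return [(w*x).sum()/w.sum(),(w*y).sum()/w.sum()]
W=np.array([at_z(I,cen(*p),95) for p in[(263,312),(332,331),(277,263),(345,281)]]);print(W.round(1))
for cname in("top","side"):
  for l in("canister","canister_handle"):
    for d in ctrl.look_for(cname,l)[:4]:
        r=d["rect"];print(cname,l,round(d["score"],2),np.round(r),at_z(ctrl.camera_info(cname),((r[0]+r[2])/2,(r[1]+r[3])/2),116).round())
E
```

```text
t: 10.75
ee_pos: [529.8, -337.5, 158.6]
orientation: [-2.532, -1.857, 0.001]
ft_force: [0.4, -0.1, -0.7]
width: 43.9
grasp_force: 0.0
t: 11.75
ee_pos: [575.0, -195.7, 218.2]
orientation: [2.534, 1.857, -0.0]
ft_force: [-0.0, -1.3, 0.2]
width: 0.6
grasp_force: 0.0
11.75 [ 575.  -195.7  218.2] [ 2.534  1.857 -0.   ] [-0.  -1.3  0.2] 0.5681010697364495 0.0 [-0.35  0.4   1.67 -0.    1.07 -0.04]
[[ 500.8   16.    95. ]
 [ 467.5 -115.1   95. ]
 [ 603.4  -11.1   95. ]
 [ 566.7 -150.5   95. ]]
top canister 0.93 [181. 319. 225. 352.] [453. 133. 116.]
top canister 0.92 [242. 200. 275. 241.] [689.  27. 116.]
top canister_handle 0.68 [244. 197. 275. 238.] [695.  25. 116.]
top canister_handle 0.62 [182. 320. 221. 351.] [454. 136. 116.]
top canister_handle 0.43 [411. 294. 421. 299.] [ 532. -294.  116.]
top canister_handle 0.16 [249. 252. 360. 339.] [533. -68. 116.]
side canister 0.85 [189. 213. 223. 271.] [433.  20. 116.]
side canister 0.76 [300. 310. 339. 390.] [ 501. -393.  116.]
side canister 0.74 [345. 269. 380. 340.] [ 613. -319.  116.]
side canister 0.57 [308. 215. 333. 264.] [649. -75. 116.]
side canister_handle 0.97 [344. 272. 381. 343.] [ 609. -327.  116.]
side canister_handle 0.83 [309. 213. 334. 269.] [649. -81. 116.]
side canister_handle 0.74 [192. 213. 219. 270.] [433.  23. 116.]
side canister_handle 0.63 [300. 306. 340. 389.] [ 504. -389.  116.]
```

View pics/p1.png

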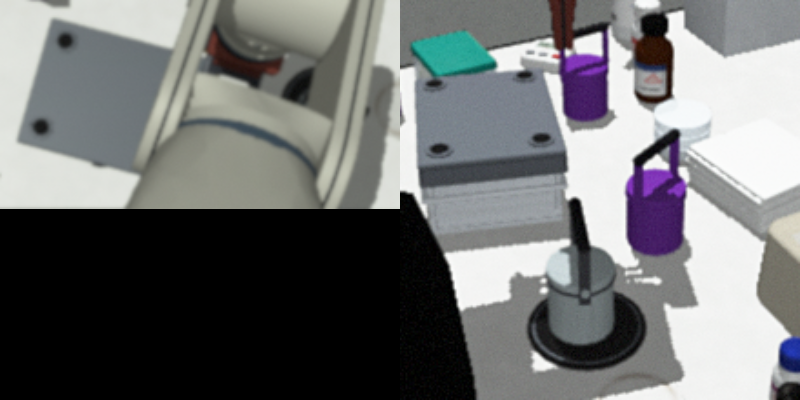

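The canister stands upright in the middle of the mat (side crop: canister at (580,300), mat at (585,325)). The lid has not moved. Now I'll press pad 3 with closed fingers.

```bash
python3 -m creep '[{"translation":[20,-11,15],"angular":[0,0,0],"jaw":0},{"translation":[36,-20,45],"angular":[0,0,0],"jaw":0},{"translation":[39,-21,75],"angular":[0,0,0],"jaw":0},{"translation":[39,-21,97],"angular":[0,0,0],"jaw":0},{"translation":[39,-21,110],"angular":[0,0,0],"jaw":0},{"translation":[39,-21,117],"angular":[0,0,0],"jaw":0},{"translation":[39,-21,119],"angular":[0,0,0],"jaw":0},{"translation":[39,-21,119],"angular":[0,0,0],"jaw":0}]'; python3 -m creep '[{"translation":[0,0,1],"angular":[0,0,0],"jaw":0},{"translation":[0,0,2.5],"angular":[0,0,0],"jaw":0},{"translation":[0,0,4],"angular":[0,0,0],"jaw":0},{"translation":[0,0,5.5],"angular":[0,0,0],"jaw":0},{"translation":[0,0,7],"angular":[0,0,0],"jaw":0},{"translation":[0,0,8],"angular":[0,0,0],"jaw":0},{"translation":[0,0,9],"angular":[0,0,0],"jaw":0},{"translation":[0,0,9],"angular":[0,0,0],"jaw":0}]'
```

```text
t: 13.05
ee_pos: [567.3, -151.4, 99.7]
orientation: [2.533, 1.858, 0.001]
ft_force: [0.5, 0.4, 0.8]
width: 0.4
grasp_force: 0.0
t: 14.05
ee_pos: [567.5, -151.6, 91.4]
orientation: [2.532, 1.858, 0.001]
ft_force: [-2.8, -0.7, 10.2]
width: 0.5
grasp_force: 5.2
```

```bash
python3 -m creep '[{"translation":[0,0,1],"angular":[0,0,0],"jaw":0},{"translation":[0,0,2],"angular":[0,0,0],"jaw":0},{"translation":[0,0,3],"angular":[0,0,0],"jaw":0},{"translation":[0,0,3.5],"angular":[0,0,0],"jaw":0},{"translation":[0,0,4],"angular":[0,0,0],"jaw":0},{"translation":[0,0,4.5],"angular":[0,0,0],"jaw":0},{"translation":[0,0,5],"angular":[0,0,0],"jaw":0},{"translation":[0,0,5],"angular":[0,0,0],"jaw":0}]'
```

```text
t: 15.05
ee_pos: [567.9, -151.9, 88.2]
orientation: [2.531, 1.857, 0.002]
ft_force: [-6.1, -0.9, 25.3]
width: 0.3
grasp_force: 12.6
```

```bash
python3 -m creep '[{"translation":[0,0,0],"angular":[0,0,0],"jaw":0},{"translation":[0,0,0],"angular":[0,0,0],"jaw":0},{"translation":[0,0,0.5],"angular":[0,0,0],"jaw":0},{"translation":[0,0,0.5],"angular":[0,0,0],"jaw":0},{"translation":[0,0,1],"angular":[0,0,0],"jaw":0},{"translation":[0,0,1],"angular":[0,0,0],"jaw":0},{"translation":[0,0,1],"angular":[0,0,0],"jaw":0},{"translation":[0,0,1],"angular":[0,0,0],"jaw":0}]'; python3 - <<'E'
from h import *
s=ctrl.get_image("side");cv2.imwrite("pics/p2.png",cv2.resize(s[215:315,215:325],(770,600)[:1]*1+(600,) if 0 else (660,600))[:,:,::-1])
E
```

```text
t: 16.05
ee_pos: [567.9, -151.9, 88.0]
orientation: [2.531, 1.857, 0.002]
ft_force: [-9.7, 0.5, 34.3]
width: 0.4
grasp_force: 16.4
```

View pics/p2.png

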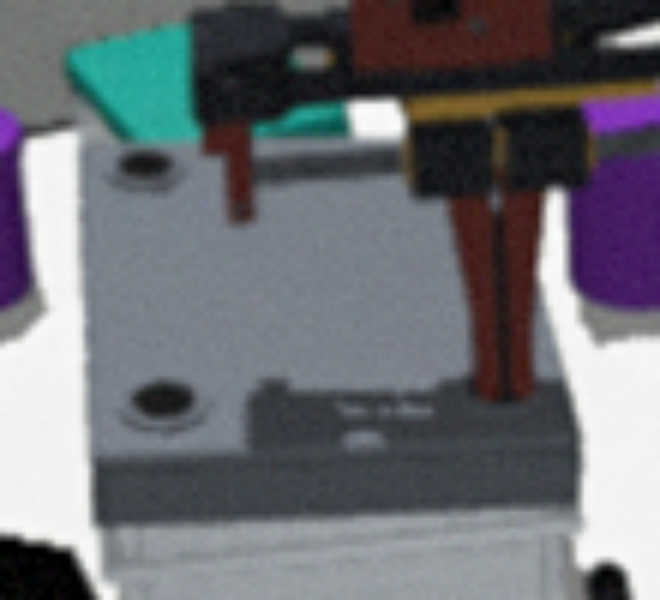

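The force climbs to 34 N with almost no further travel at z≈88, so corner 3 is on the rim. The picture shows the lid tipped at the right, with the fingers on the pad at (505,395). Next is pad 2.

```bash
python3 -m creep '[{"translation":[0,0,-15],"angular":[0,0,0],"jaw":0},{"translation":[15,-1,-30],"angular":[0,0,0],"jaw":0},{"translation":[55,-3,-30],"angular":[0,0,0],"jaw":0},{"translation":[100,-5,-30],"angular":[0,0,0],"jaw":0},{"translation":[132,-7,-30],"angular":[0,0,0],"jaw":0},{"translation":[143,-8,-25],"angular":[0,0,0],"jaw":0},{"translation":[145,-8,-18],"angular":[0,0,0],"jaw":0},{"translation":[145,-8,-16],"angular":[0,0,0],"jaw":0}]'; python3 -m creep '[{"translation":[0,0,1],"angular":[0,0,0],"jaw":0},{"translation":[0,0,2.5],"angular":[0,0,0],"jaw":0},{"translation":[0,0,4],"angular":[0,0,0],"jaw":0},{"translation":[0,0,5.5],"angular":[0,0,0],"jaw":0},{"translation":[0,0,7],"angular":[0,0,0],"jaw":0},{"translation":[0,0,8],"angular":[0,0,0],"jaw":0},{"translation":[0,0,9],"angular":[0,0,0],"jaw":0},{"translation":[0,0,9],"angular":[0,0,0],"jaw":0}]'
```

```text
t: 17.1
ee_pos: [602.1, -11.1, 99.3]
orientation: [-2.533, -1.857, 0.002]
ft_force: [-0.4, -0.2, -0.0]
width: 0.4
grasp_force: 0.0
t: 18.1
ee_pos: [603.2, -10.8, 92.1]
orientation: [2.532, 1.858, 0.001]
ft_force: [-0.7, -1.7, 7.6]
width: 0.4
grasp_force: 3.5
```

```bash
python3 -m creep '[{"translation":[0,0,1],"angular":[0,0,0],"jaw":0},{"translation":[0,0,2],"angular":[0,0,0],"jaw":0},{"translation":[0,0,3],"angular":[0,0,0],"jaw":0},{"translation":[0,0,3.5],"angular":[0,0,0],"jaw":0},{"translation":[0,0,4],"angular":[0,0,0],"jaw":0},{"translation":[0,0,4.5],"angular":[0,0,0],"jaw":0},{"translation":[0,0,5],"angular":[0,0,0],"jaw":0},{"translation":[0,0,5],"angular":[0,0,0],"jaw":0}]'
```

```text
t: 19.1
ee_pos: [603.8, -10.9, 87.8]
orientation: [2.532, 1.857, 0.002]
ft_force: [-3.2, -1.8, 11.7]
width: 0.6
grasp_force: 5.5
```

```bash
python3 -m creep '[{"translation":[0,0,0.5],"angular":[0,0,0],"jaw":0},{"translation":[0,0,0.5],"angular":[0,0,0],"jaw":0},{"translation":[0,0,1],"angular":[0,0,0],"jaw":0},{"translation":[0,0,1],"angular":[0,0,0],"jaw":0},{"translation":[0,0,1.5],"angular":[0,0,0],"jaw":0},{"translation":[0,0,1.5],"angular":[0,0,0],"jaw":0},{"translation":[0,0,1.5],"angular":[0,0,0],"jaw":0},{"translation":[0,0,1.5],"angular":[0,0,0],"jaw":0}]'
```

```text
t: 20.1
ee_pos: [603.9, -10.9, 87.5]
orientation: [2.531, 1.857, 0.003]
ft_force: [-6.3, -1.7, 22.0]
width: 0.4
grasp_force: 11.0
```

```bash
python3 -m creep '[{"translation":[0,0,0.5],"angular":[0,0,0],"jaw":0},{"translation":[0,0,0.5],"angular":[0,0,0],"jaw":0},{"translation":[0,0,0.8],"angular":[0,0,0],"jaw":0},{"translation":[0,0,0.8],"angular":[0,0,0],"jaw":0},{"translation":[0,0,0.8],"angular":[0,0,0],"jaw":0},{"translation":[0,0,0.8],"angular":[0,0,0],"jaw":0},{"translation":[0,0,0.8],"angular":[0,0,0],"jaw":0},{"translation":[0,0,0.8],"angular":[0,0,0],"jaw":0}]'
```

```text
t: 21.1
ee_pos: [603.9, -10.9, 87.4]
orientation: [2.531, 1.857, 0.003]
ft_force: [-8.9, -0.7, 29.2]
width: 0.4
grasp_force: 14.1
```

Corner 2 is home. Next is pad 0.

```bash
python3 -m creep '[{"translation":[0,0,-15],"angular":[0,0,0],"jaw":0},{"translation":[-1,-12,-32],"angular":[0,0,0],"jaw":0},{"translation":[-2,-45,-32],"angular":[0,0,0],"jaw":0},{"translation":[-4,-80,-32],"angular":[0,0,0],"jaw":0},{"translation":[-5,-100,-32],"angular":[0,0,0],"jaw":0},{"translation":[-5,-106,-25],"angular":[0,0,0],"jaw":0},{"translation":[-5,-106,-18],"angular":[0,0,0],"jaw":0},{"translation":[-5,-106,-16],"angular":[0,0,0],"jaw":0}]'; python3 -m creep '[{"translation":[0,0,1],"angular":[0,0,0],"jaw":0},{"translation":[0,0,2.5],"angular":[0,0,0],"jaw":0},{"translation":[0,0,4],"angular":[0,0,0],"jaw":0},{"translation":[0,0,5.5],"angular":[0,0,0],"jaw":0},{"translation":[0,0,7],"angular":[0,0,0],"jaw":0},{"translation":[0,0,8],"angular":[0,0,0],"jaw":0},{"translation":[0,0,9],"angular":[0,0,0],"jaw":0},{"translation":[0,0,9],"angular":[0,0,0],"jaw":0}]'
```

```text
t: 22.1
ee_pos: [500.9, 16.5, 99.2]
orientation: [-2.533, -1.858, 0.0]
ft_force: [-0.3, 0.4, -0.5]
width: 0.3
grasp_force: 0.0
t: 23.1
ee_pos: [500.2, 16.9, 91.5]
orientation: [-2.533, -1.858, -0.0]
ft_force: [-2.3, 2.0, 7.2]
width: 0.3
grasp_force: 4.0
```

```bash
python3 -m creep '[{"translation":[0,0,0.8],"angular":[0,0,0],"jaw":0},{"translation":[0,0,1.6],"angular":[0,0,0],"jaw":0},{"translation":[0,0,2.4],"angular":[0,0,0],"jaw":0},{"translation":[0,0,3],"angular":[0,0,0],"jaw":0},{"translation":[0,0,3.5],"angular":[0,0,0],"jaw":0},{"translation":[0,0,4],"angular":[0,0,0],"jaw":0},{"translation":[0,0,4],"angular":[0,0,0],"jaw":0},{"translation":[0,0,4],"angular":[0,0,0],"jaw":0}]'
```

```text
t: 24.1
ee_pos: [500.0, 17.1, 87.6]
orientation: [-2.533, -1.857, -0.0]
ft_force: [-4.4, 3.7, 10.0]
width: 0.5
grasp_force: 5.3
```

```bash
python3 -m creep '[{"translation":[0,0,0.5],"angular":[0,0,0],"jaw":0},{"translation":[0,0,1],"angular":[0,0,0],"jaw":0},{"translation":[0,0,1.5],"angular":[0,0,0],"jaw":0},{"translation":[0,0,1.5],"angular":[0,0,0],"jaw":0},{"translation":[0,0,2],"angular":[0,0,0],"jaw":0},{"translation":[0,0,2],"angular":[0,0,0],"jaw":0},{"translation":[0,0,2],"angular":[0,0,0],"jaw":0},{"translation":[0,0,2],"angular":[0,0,0],"jaw":0}]'
```

```text
t: 25.1
ee_pos: [500.0, 17.2, 87.1]
orientation: [-2.533, -1.857, -0.001]
ft_force: [-10.2, 4.0, 29.8]
width: 0.6
grasp_force: 15.0
```

Corner 0 is home. Next is pad 1.

```bash
python3 -m creep '[{"translation":[0,0,-15],"angular":[0,0,0],"jaw":0},{"translation":[-15,1,-32],"angular":[0,0,0],"jaw":0},{"translation":[-55,3,-32],"angular":[0,0,0],"jaw":0},{"translation":[-100,5,-32],"angular":[0,0,0],"jaw":0},{"translation":[-134,7,-32],"angular":[0,0,0],"jaw":0},{"translation":[-146,8,-25],"angular":[0,0,0],"jaw":0},{"translation":[-147,8,-18],"angular":[0,0,0],"jaw":0},{"translation":[-147,8,-16],"angular":[0,0,0],"jaw":0}]'; python3 -m creep '[{"translation":[0,0,1],"angular":[0,0,0],"jaw":0},{"translation":[0,0,2.5],"angular":[0,0,0],"jaw":0},{"translation":[0,0,4],"angular":[0,0,0],"jaw":0},{"translation":[0,0,5.5],"angular":[0,0,0],"jaw":0},{"translation":[0,0,7],"angular":[0,0,0],"jaw":0},{"translation":[0,0,8],"angular":[0,0,0],"jaw":0},{"translation":[0,0,9],"angular":[0,0,0],"jaw":0},{"translation":[0,0,9],"angular":[0,0,0],"jaw":0}]'
```

```text
t: 26.1
ee_pos: [463.4, -125.4, 100.2]
orientation: [-2.532, -1.858, 0.001]
ft_force: [-0.3, -0.1, 0.2]
width: 0.5
grasp_force: 0.0
t: 27.1
ee_pos: [463.9, -126.1, 92.3]
orientation: [2.533, 1.858, 0.0]
ft_force: [-2.1, -0.0, 5.7]
width: 0.4
grasp_force: 2.6
```

```bash
python3 -m creep '[{"translation":[0,0,0.8],"angular":[0,0,0],"jaw":0},{"translation":[0,0,1.6],"angular":[0,0,0],"jaw":0},{"translation":[0,0,2.4],"angular":[0,0,0],"jaw":0},{"translation":[0,0,3],"angular":[0,0,0],"jaw":0},{"translation":[0,0,3.5],"angular":[0,0,0],"jaw":0},{"translation":[0,0,4],"angular":[0,0,0],"jaw":0},{"translation":[0,0,4],"angular":[0,0,0],"jaw":0},{"translation":[0,0,4],"angular":[0,0,0],"jaw":0}]'
```

```text
t: 28.1
ee_pos: [463.7, -126.2, 88.3]
orientation: [2.533, 1.858, -0.0]
ft_force: [-1.6, -1.4, 5.8]
width: 0.5
grasp_force: 3.0
```

```bash
python3 -m creep '[{"translation":[0,0,0.6],"angular":[0,0,0],"jaw":0},{"translation":[0,0,1.2],"angular":[0,0,0],"jaw":0},{"translation":[0,0,1.8],"angular":[0,0,0],"jaw":0},{"translation":[0,0,2.2],"angular":[0,0,0],"jaw":0},{"translation":[0,0,2.2],"angular":[0,0,0],"jaw":0},{"translation":[0,0,2.5],"angular":[0,0,0],"jaw":0},{"translation":[0,0,2.5],"angular":[0,0,0],"jaw":0},{"translation":[0,0,2.5],"angular":[0,0,0],"jaw":0}]'
```

```text
t: 29.1
ee_pos: [463.5, -126.2, 86.4]
orientation: [2.533, 1.858, -0.001]
ft_force: [-4.9, -1.1, 15.3]
width: 0.2
grasp_force: 7.7
```

```bash
python3 -m creep '[{"translation":[0,0,0.5],"angular":[0,0,0],"jaw":0},{"translation":[0,0,0.5],"angular":[0,0,0],"jaw":0},{"translation":[0,0,1],"angular":[0,0,0],"jaw":0},{"translation":[0,0,1],"angular":[0,0,0],"jaw":0},{"translation":[0,0,1.3],"angular":[0,0,0],"jaw":0},{"translation":[0,0,1.3],"angular":[0,0,0],"jaw":0},{"translation":[0,0,1.3],"angular":[0,0,0],"jaw":0},{"translation":[0,0,1.3],"angular":[0,0,0],"jaw":0}]'; python3 - <<'E'
from h import *
st(); print(to_tool([566.4,-152.4,100]))
E
```

```text
t: 30.1
ee_pos: [463.6, -126.2, 86.2]
orientation: [2.533, 1.858, -0.0]
ft_force: [-9.6, 1.2, 31.7]
width: 0.4
grasp_force: 15.9
30.1 [ 463.6 -126.2   86.2] [ 2.533  1.858 -0.   ] [-9.6  1.2 31.7] 0.355820844228411 15.878559183329344 [-0.29  0.44  2.03 -0.    0.67  0.01]
[  5.90603053 105.9509202  -13.73776988]
```

All four have been pressed. Corner 3 stopped highest, with the lid tipped, so I'll re-check its height with a light touch.

```bash
python3 -m creep '[{"translation":[0,0,-15],"angular":[0,0,0],"jaw":0},{"translation":[1,14,-32],"angular":[0,0,0],"jaw":0},{"translation":[3,50,-32],"angular":[0,0,0],"jaw":0},{"translation":[5,85,-32],"angular":[0,0,0],"jaw":0},{"translation":[6,103,-28],"angular":[0,0,0],"jaw":0},{"translation":[6,106,-15],"angular":[0,0,0],"jaw":0},{"translation":[6,106,-6],"angular":[0,0,0],"jaw":0},{"translation":[6,106,-5],"angular":[0,0,0],"jaw":0}]'; python3 -m creep '[{"translation":[0,0,0.5],"angular":[0,0,0],"jaw":0},{"translation":[0,0,1],"angular":[0,0,0],"jaw":0},{"translation":[0,0,1.5],"angular":[0,0,0],"jaw":0},{"translation":[0,0,2],"angular":[0,0,0],"jaw":0},{"translation":[0,0,2.5],"angular":[0,0,0],"jaw":0},{"translation":[0,0,3],"angular":[0,0,0],"jaw":0},{"translation":[0,0,3.5],"angular":[0,0,0],"jaw":0},{"translation":[0,0,3.5],"angular":[0,0,0],"jaw":0}]'
```

```text
t: 31.1
ee_pos: [564.9, -151.7, 87.8]
orientation: [-2.531, -1.857, 0.003]
ft_force: [0.4, -0.1, -0.4]
width: 0.4
grasp_force: 0.0
t: 32.1
ee_pos: [566.8, -152.2, 86.4]
orientation: [2.533, 1.858, 0.0]
ft_force: [-2.8, 0.3, 7.6]
width: 0.2
grasp_force: 3.9
```

```bash
python3 -m creep '[{"translation":[0,0,0.6],"angular":[0,0,0],"jaw":0},{"translation":[0,0,1.2],"angular":[0,0,0],"jaw":0},{"translation":[0,0,1.2],"angular":[0,0,0],"jaw":0},{"translation":[0,0,1.2],"angular":[0,0,0],"jaw":0},{"translation":[0,0,1.2],"angular":[0,0,0],"jaw":0},{"translation":[0,0,1.2],"angular":[0,0,0],"jaw":0},{"translation":[0,0,1.2],"angular":[0,0,0],"jaw":0},{"translation":[0,0,1.2],"angular":[0,0,0],"jaw":0}]'; python3 -m creep '[{"translation":[0,0,-15],"angular":[0,0,0],"jaw":0},{"translation":[0,0,-50],"angular":[0,0,0],"jaw":0},{"translation":[30,-2,-90],"angular":[0,0,0],"jaw":0},{"translation":[80,-5,-130],"angular":[0,0,0],"jaw":0},{"translation":[120,-7,-165],"angular":[0,0,0],"jaw":0},{"translation":[145,-8,-180],"angular":[0,0,0],"jaw":0},{"translation":[150,-8,-180],"angular":[0,0,0],"jaw":0},{"translation":[150,-8,-180],"angular":[0,0,0],"jaw":0}]'; python3 - <<'E'
from h import *
st();s=ctrl.get_image("side");cv2.imwrite("pics/p3.png",cv2.resize(s[205:415,210:420],(600,600))[:,:,::-1])
S=ctrl.camera_info("side");y=-.257;c,q=np.cos(y),np.sin(y)
L=np.array([[-53,73],[-53,-73],[53,73],[53,-73]])@np.array([[c,q],[-q,c]])+[533.6,-68.2]
for z in(86,95): print(z,proj(S,np.c_[L,[z]*4]).round(1).tolist())
g=cv2.cvtColor(s,cv2.COLOR_RGB2GRAY)
for u,v in proj(S,np.c_[L,[86]*4]).round().astype(int):
    r=6;p=g[v-r:v+r+1,u-r:u+r+1].astype(float);w=np.clip(np.median(p)-25-p,0,None);yy,x=np.mgrid[v-r:v+r+1,u-r:u+r+1];print((w*x).sum()/w.sum(),(w*yy).sum()/w.sum())
E
```

```text
t: 33.1
ee_pos: [566.8, -152.3, 86.3]
orientation: [2.533, 1.858, 0.0]
ft_force: [-5.9, 1.7, 17.3]
width: 0.2
grasp_force: 9.0
t: 34.1
ee_pos: [603.4, -7.0, 263.5]
orientation: [-2.532, -1.858, 0.002]
ft_force: [-0.2, -1.0, -0.7]
width: 0.5
grasp_force: 0.0
34.1 [603.4  -7.  263.5] [-2.532e+00 -1.858e+00  2.000e-03] [-0.2 -1.  -0.7] 0.5433353545770353 0.0 [-0.03  0.35  1.64 -0.    1.15  0.27]
86 [[239.4, 248.9], [242.2, 284.9], [288.9, 244.1], [298.1, 279.1]]
95 [[239.0, 245.1], [241.8, 280.9], [288.7, 240.4], [297.9, 275.1]]
239.26480263157896 248.47450657894737
241.9193857965451 285.257197696737
288.3952954675846 244.62880091795753
297.67920792079207 279.4871287128713
```

View pics/p3.png

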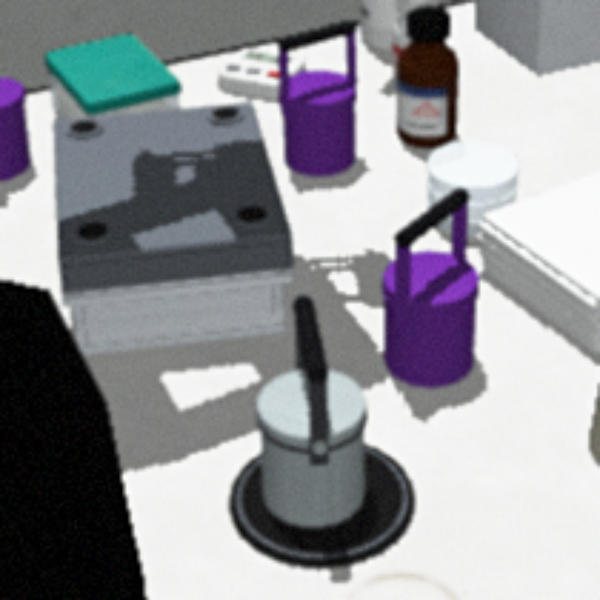

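The lid looks flat and the canister is upright on the mat. Pad 0 at (239,248.5) reads about 1 mm high compared with the others, so I'll touch it to check.

```bash
python3 -m creep '[{"translation":[-4,-40,30],"angular":[0,0,0],"jaw":0},{"translation":[-8,-85,70],"angular":[0,0,0],"jaw":0},{"translation":[-9,-105,110],"angular":[0,0,0],"jaw":0},{"translation":[-9,-105,140],"angular":[0,0,0],"jaw":0},{"translation":[-9,-105,160],"angular":[0,0,0],"jaw":0},{"translation":[-9,-105,170],"angular":[0,0,0],"jaw":0},{"translation":[-9,-105,173],"angular":[0,0,0],"jaw":0},{"translation":[-9,-105,173],"angular":[0,0,0],"jaw":0}]'; python3 -m creep '[{"translation":[0,0,0.5],"angular":[0,0,0],"jaw":0},{"translation":[0,0,1],"angular":[0,0,0],"jaw":0},{"translation":[0,0,1.5],"angular":[0,0,0],"jaw":0},{"translation":[0,0,2],"angular":[0,0,0],"jaw":0},{"translation":[0,0,2.5],"angular":[0,0,0],"jaw":0},{"translation":[0,0,3],"angular":[0,0,0],"jaw":0},{"translation":[0,0,3.5],"angular":[0,0,0],"jaw":0},{"translation":[0,0,3.5],"angular":[0,0,0],"jaw":0}]'
```

```text
t: 35.15
ee_pos: [501.4, 16.0, 91.6]
orientation: [2.533, 1.857, 0.0]
ft_force: [0.7, -0.1, -0.5]
width: 0.2
grasp_force: 0.0
t: 36.15
ee_pos: [501.1, 16.3, 87.8]
orientation: [-2.533, -1.858, 0.0]
ft_force: [0.4, -0.3, 0.2]
width: 0.4
grasp_force: 0.0
```

```bash
python3 -m creep '[{"translation":[0,0,0.5],"angular":[0,0,0],"jaw":0},{"translation":[0,0,1],"angular":[0,0,0],"jaw":0},{"translation":[0,0,1.5],"angular":[0,0,0],"jaw":0},{"translation":[0,0,2],"angular":[0,0,0],"jaw":0},{"translation":[0,0,2.5],"angular":[0,0,0],"jaw":0},{"translation":[0,0,2.8],"angular":[0,0,0],"jaw":0},{"translation":[0,0,2.8],"angular":[0,0,0],"jaw":0},{"translation":[0,0,2.8],"angular":[0,0,0],"jaw":0}]'; python3 -c "
from h import *
st();print(to_tool([603.4,-11.5,90]))"
```

```text
t: 37.15
ee_pos: [501.2, 16.4, 86.3]
orientation: [2.533, 1.858, 0.0]
ft_force: [-5.0, -0.1, 17.2]
width: 0.3
grasp_force: 8.5
37.15 [501.2  16.4  86.3] [2.533 1.858 0.   ] [-5.  -0.1 17.2] 0.3062322731301044 8.465707954019308 [0.01 0.46 1.99 0.   0.7  0.31]
[  4.11427571 105.83230508  -3.64584247]
```

```bash
python3 -m creep '[{"translation":[0,0,-15],"angular":[0,0,0],"jaw":0},{"translation":[1,14,-32],"angular":[0,0,0],"jaw":0},{"translation":[2,50,-32],"angular":[0,0,0],"jaw":0},{"translation":[3,85,-32],"angular":[0,0,0],"jaw":0},{"translation":[4,103,-28],"angular":[0,0,0],"jaw":0},{"translation":[4,106,-15],"angular":[0,0,0],"jaw":0},{"translation":[4,106,-5],"angular":[0,0,0],"jaw":0},{"translation":[4,106,-3],"angular":[0,0,0],"jaw":0}]'; python3 -m creep '[{"translation":[0,0,0.5],"angular":[0,0,0],"jaw":0},{"translation":[0,0,1],"angular":[0,0,0],"jaw":0},{"translation":[0,0,1.5],"angular":[0,0,0],"jaw":0},{"translation":[0,0,2],"angular":[0,0,0],"jaw":0},{"translation":[0,0,2.5],"angular":[0,0,0],"jaw":0},{"translation":[0,0,3],"angular":[0,0,0],"jaw":0},{"translation":[0,0,3],"angular":[0,0,0],"jaw":0},{"translation":[0,0,3],"angular":[0,0,0],"jaw":0}]'
```

```text
t: 38.15
ee_pos: [601.5, -11.5, 87.0]
orientation: [-2.531, -1.857, 0.004]
ft_force: [-4.6, 0.3, 6.8]
width: 0.7
grasp_force: 3.3
t: 39.15
ee_pos: [603.7, -11.6, 86.3]
orientation: [2.533, 1.858, 0.001]
ft_force: [-4.1, 0.8, 11.1]
width: 1.1
grasp_force: 5.2
```

All four pads sit at the same height (86.2–86.4). I'll retreat and hand in.

```bash
python3 -m creep '[{"translation":[0,0,-10],"angular":[0,0,0],"jaw":0},{"translation":[0,0,-40],"angular":[0,0,0],"jaw":0},{"translation":[0,0,-75],"angular":[0,0,0],"jaw":0},{"translation":[0,0,-105],"angular":[0,0,0],"jaw":0},{"translation":[0,0,-120],"angular":[0,0,0],"jaw":0},{"translation":[0,0,-125],"angular":[0,0,0],"jaw":0},{"translation":[0,0,-125],"angular":[0,0,0],"jaw":0},{"translation":[0,0,-125],"angular":[0,0,0],"jaw":0}]' && python3 -c "
from h import *
st();print(ctrl.close_job())"
```

```text
t: 40.15
ee_pos: [602.8, -11.7, 208.8]
orientation: [-2.532, -1.857, 0.002]
ft_force: [-0.3, 0.0, 0.1]
width: 0.8
grasp_force: 0.0
40.15 [602.8 -11.7 208.8] [-2.532e+00 -1.857e+00  2.000e-03] [-0.3  0.   0.1] 0.792446227823226 0.0 [-0.04  0.41  1.69  0.    1.05  0.27]
the job is handed in; nothing more can be done
None
```

The canister stands upright in the middle of the mat, the lid is pressed home with all four pads at about 86 mm (34 N the highest reading), and the job was handed in at 40 s; no verdict came back.

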